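Snap the lid onto the tub of pastry cutters

ROBOT

A 6-joint arm with a two-finger parallel gripper is mounted at the origin on the work surface. World frame = base frame: x ahead of the robot, y to its left, z up, the work surface at z = 0. Lengths are in m, angles in rad, forces in N, time in s.
With the tool pointing down it reaches from about 0.275 to 0.75 m from the base axis. Payload 10.2 kg.
Tool frame: the origin (TCP) lies on the centre line of the jaws, within the pads' length; the fingertips stand 8 mm ahead of it and the grasp point (between the pads) lies 11 mm behind it; z points along the fingers, y is the line along which they close (so a half turn about z gives the same grasp; the last joint's range is limited). The gripper opens to 85 mm and grips with 20 to 120 N. Pads are 22 mm wide; open, the fingers measure 114 mm over their backs; the gripper's body (76 mm by 85 mm) begins 54 mm behind the grasp point. The pads swing forward as they close: fully open they stand 13 mm farther back than shut.
Start: joints at [-1.472, 0.313, 1.498, -0, 1.331, -0.223], TCP at [0.166, -0.498, 0.239] pointing down, gripper open.
Joint ranges: [-2.94, 2.94], [-0.97, 2.17], [0.19, 2.56], [-1.23, 4.37], [0.02, 3.11], [-2.88, 2.88]. Speed limits (rad/s): [2.39, 2.39, 3.01, 3.14, 3.14, 3.14].

INTERFACE

Orientations are given as a unit quaternion [w, x, y, z].
In Python, from cell import r, viewer, workorder, spotter gives the robot as it stands.
- The arm moves only by the tool play_rows, never from a script. Its argument "plan" is a list of rows, each an object with "delta_pos": the shift along the tool's x, y, z in mm, a list of three; "dr": the turn, a rotation vector about the tool's x, y, z in rad, a list of three; "gripper": the opening in per cent of the stroke, from 0 (shut) to 100 (fully open). A call has 1 to 12 rows; each row is the pose to reach, as a shift and turn from the pose commanded when the call began, along the tool's axes at that moment; what a row does not reach only later rows make up. A row lasts 1/10 s, in which the tool goes at most 50 mm and 8.59 degrees, less where a joint would pass 70% of its speed; a pose out of reach is approached as far as the arm can. A call with a gripper value outside its range is refused whole. The fingers move at their own pace and stop on an object; the grip force is fixed at half the most. Time passes only in rows, so rows that repeat a pose let the fingers close. It gives the time, the measured TCP pose, the force, the opening and the grip force at its end, in the units of the state.
- r.get_state(): the state, without advancing time (a new reading comes with each control period).
- viewer.snapshot(name): name is "scene" or "top"; returns a dict with "pixels" (420x560x3 uint8, red, green, blue), "depth" (420x560 float32, m along the optical axis (not along the pixel's ray), 0 where there is no reading), "camera_matrix" (3x3 intrinsics, pixels), "xyz" and "attitude" of the camera in the world. Camera axes: x right, y up, looking along -z (the intrinsics and any distortion apply to the point x, -y, -z); pixel columns grow to the right and rows downward; lengths in m; the calibration is good to about 2 mm. A picture is of the moment at which its call begins.
- workorder.hand_in(): hands the job in; it is judged then, once.
Trained networks look in a picture, given as the dict that the camera call returned (one of the last four; its "shot" number tells which), for a name from the list of things; names that differ only in an ending like _2 or _b are one class to them, and where a whole thing is asked for, a point or a joint stands for the part that bears it (a point fixed in the world has none). Each returns a list of dicts, best first, with "p" (0 to 1); they miss things now and then, are a little off and sometimes report something else, mostly with a low value. They report only what shows in the picture. A call takes as long as a camera call.
- spotter.search_frame(picture, thing): "xy" ([column, row] in pixels, amid what is visible of it).
- spotter.silhouettes(picture, thing): "region" (420x560 bool, what is visible of it) and "xy" ([column, row] in pixels, amid what is visible of it).
- spotter.pinpoint(picture, thing): "xy" ([column, row] in pixels: a listed point, or the origin of a listed thing).
The state is a dict: "clock": time; "joint_pos": joint angles; "joint_velocities": joint speeds; "joint_efforts": joint torques, N m; "eef_pos": TCP position; "orientation": TCP orientation; "wrist_force": force on the tool from outside, world axes, zero at the start; "ft_torque": the same for the moment, N m; "grip_width": finger opening in m; "gripper_force": force on a finger pad.
Only numpy, scipy, OpenCV 4.12 (cv2) and the standard library are available. Lean on these libraries where they do the work, as an engineer would, in place of code of your own. Each camera call takes 0.05 s, during which the arm holds its last target. There are 200 camera calls.

TASK

Close the larger of the two open tubs, the one with the steel pastry cutters in it: pick up the larger lid by its bar grip, set it on that tub and press it straight down until all four clips snap over its edge and it sits fully home, then let go. The tub must end standing upright on the table; leave the smaller tub and the smaller lid where they are.

Things in the scene. Friction and masses are not known exactly. Their poses are not given: they have to be found in the camera images.
- lid_grip (a point): Larger lid, white plastic, right way up: flange 107 mm across and 7 mm thick, with an 18 mm plug below it tapering to 68 mm across at its foot, on which it stands; on top an upright bar grip 60 mm long, 18 wide, 38 high. Point: on the lid's axis in the bar, 9 mm below the bar's top, 29 above the flange's top, 54 above the plug's foot. x along the bar, y across it, z up. 70 g.
- tub_mouth (a point): Larger tub, white, loose, 0.7 kg with cutters in it, 80 mm high, rim 100 mm across (92 inside); 4 grey sprung clips reach 16 mm above the rim. Point: centre of the mouth at rim height; z up. A lid just laid on rests on the clips 9 mm too high; pushed down with 10 to 20 N (any yaw) it snaps under them and its flange lies on the rim, the lid's point 36 mm above this one.
- small_lid_grip (a point): Smaller lid (leave it): flange 79 mm across, with an 18 mm plug below it tapering to 40 mm across at its foot, on which it stands; on top an upright bar grip 44 mm long, 18 wide, 38 high. Point: on the lid's axis in the bar, 9 mm below the bar's top, 29 above the flange's top, 54 above the plug's foot. x along the bar, y across it, z up.
- small_tub_mouth (a point): The smaller open tub, empty (leave it): same make, 60 mm high, rim 72 mm across. Point: centre of its mouth in the plane of the rim; z up.

How it is judged:
At the end, for the whole second after the job is handed in: Larger lid snapped on the larger tub: its point 32 to 38.5 mm above the mouth centre (36 is home), within 10 mm sideways, square within 3.4 degrees; tub upright within 3.4 degrees on the table; both at rest; smaller lid and tub each within 30 mm of their start (z of lid_grip in the frame of tub_mouth between 0.032 and 0.0385 m and horizontal distance between lid_grip and tub_mouth below 0.01 m and angle between the z axis of lid_grip and the z axis of tub_mouth, either way round below 0.06 rad and angle between tub_mouth's own z axis and vertical below 0.06 rad and height (world z) of tub_mouth between 0.07 and 0.09 m and angle between lid_grip's own z axis and vertical below 0.15 rad and distance of each of small_lid_grip, small_tub_mouth from where it was at the start of the episode below 0.03 m and linear speed of each of lid, tub below 0.02 m/s); the robot touches nothing.
It also fails if it takes over 38 s, if anything falls off the work surface, if the arm or the gripper's body presses on something with over 40 N, if the wrist force passes 120 N, or if a joint passes its speed limit or range.

## Working session

There is one attempt and no reset: what is moved stays moved. The work goes in short steps, Python scripts to look and compute and a tool call to move; the robot and the scene stay as the last step left them, time stands still between calls to the robot, and variables do not carry over. Pictures are saved under pics/ and viewed, at most 10 in all, crops included, and the job is handed in when it is done.

Besides the shell and the picture viewer there is one more tool, called after "Request:" by a JSON object that holds its "method" and its "body", one argument or row to a line. play_rows: Moves the arm, as the interface text tells. Its arguments: {"type":"object","properties":{"plan":{"type":"array","items":{"type":"object","properties":{"delta_pos":{"type":"array","items":{"type":"number"}},"dr":{"type":"array","items":{"type":"number"}},"gripper":{"type":"number"}}}}},"required":["plan"]}

```bash
mkdir -p pics; cat > h.py <<'E'
import numpy as np,cv2
from scipy.spatial.transform import Rotation as R
from cell import r,viewer,workorder,spotter
def rot(a):
    a=np.array(a,float)
    return a if a.shape==(3,3) else R.from_quat(a,scalar_first=True).as_matrix()
def world(s,uv,d):
    K=np.array(s["camera_matrix"]);x=(uv[...,0]-K[0,2])/K[0,0]*d;y=(uv[...,1]-K[1,2])/K[1,1]*d
    return np.stack([x,-y,-d],-1)@rot(s["attitude"]).T+np.array(s["xyz"])
def cloud(s):
    v,u=np.mgrid[:420,:560];return world(s,np.stack([u,v],-1).astype(float),s["depth"])
def ray_z(s,uv,z):
    uv=np.array(uv,float);p=world(s,uv,1.0);c=np.array(s["xyz"]);return c+(p-c)*(z-c[2])/(p[2]-c[2])
E
python3 - <<'E'
from h import *
ims=[]
zz=dict(lid_grip=.054,tub_mouth=.08,small_lid_grip=.054,small_tub_mouth=.06)
for n in("scene","top"):
    s=viewer.snapshot(n);ims.append(s["pixels"]);print(n,[k for k in s if k not in("pixels","depth")],s["xyz"],s["attitude"])
    P=cloud(s);np.savez(f"{n}.npz",P=P,d=s["depth"])
    cv2.imwrite(f"pics/{n}.png",s["pixels"][...,::-1])
    for t in zz:
        for q in spotter.pinpoint(s,t)[:3]:
            print(t,round(q["p"],2),np.round(q["xy"]),np.round(ray_z(s,q["xy"],zz[t]),4))
        for q in spotter.silhouettes(s,t)[:2]:
            m=q["region"]&(s["depth"]>0);p=P[m];print("  sil",round(q["p"],2),m.sum(),np.round(q["xy"]),np.round(np.percentile(p,[2,50,98],axis=0),3).tolist())
            np.save(f"{n}_{t}.npy",p) if q is not None else 0
E
```

```text
scene ['camera_matrix', 'xyz', 'attitude', 'shot'] [1.11028595 0.06465054 0.8934605 ] [0.64632182 0.19914418 0.22762134 0.70056993]
lid_grip 0.66 [227. 210.] [ 0.5482 -0.116   0.054 ]
  sil 0.85 1237 [230. 220.] [[0.499, -0.156, 0.022], [0.557, -0.106, 0.026], [0.597, -0.059, 0.065]]
tub_mouth 0.62 [148. 173.] [ 0.469  -0.3244  0.08  ]
  sil 0.82 1763 [150. 179.] [[0.419, -0.38, 0.007], [0.467, -0.33, 0.053], [0.528, -0.276, 0.095]]
  sil 0.53 1229 [228. 217.] [[0.501, -0.156, 0.022], [0.557, -0.106, 0.026], [0.597, -0.061, 0.065]]
small_lid_grip 0.57 [397. 211.] [0.5192 0.2934 0.054 ]
  sil 0.97 645 [397. 219.] [[0.483, 0.259, 0.022], [0.52, 0.287, 0.027], [0.548, 0.326, 0.065]]
small_tub_mouth 0.74 [322. 207.] [0.5253 0.1119 0.06  ]
  sil 0.71 1104 [322. 210.] [[0.467, 0.064, -0.0], [0.513, 0.109, 0.042], [0.572, 0.15, 0.076]]
top ['camera_matrix', 'xyz', 'attitude', 'shot'] [0.46276321 0.00203378 1.45752257] [ 0.71566786  0.0199613  -0.02737382 -0.69761861]
lid_grip 0.91 [326. 217.] [ 0.5379 -0.1105  0.054 ]
  sil 0.89 1283 [322. 218.] [[0.501, -0.154, 0.002], [0.549, -0.106, 0.024], [0.599, -0.058, 0.064]]
tub_mouth 0.96 [413. 243.] [ 0.4751 -0.3316  0.08  ]
  sil 0.57 1429 [408. 244.] [[0.423, -0.378, -0.003], [0.473, -0.337, 0.032], [0.52, -0.273, 0.095]]
small_lid_grip 0.74 [169. 222.] [0.5132 0.2964 0.054 ]
  sil 0.75 635 [172. 223.] [[0.478, 0.262, 0.017], [0.513, 0.29, 0.025], [0.547, 0.328, 0.066]]
small_tub_mouth 0.65 [244. 220.] [0.5234 0.1009 0.06  ]
  sil 0.56 726 [240. 220.] [[0.487, 0.069, -0.003], [0.527, 0.113, 0.009], [0.564, 0.151, 0.076]]
```

```bash
python3 - <<'E'
from h import *
from scipy.optimize import least_squares
for n in("scene","top"):
    P=np.load(f"{n}.npz")["P"].reshape(-1,3);print(n,"table z",np.round(np.median(P[(abs(P[:,2])<.012)&(abs(P[:,1])<.4)&(P[:,0]>.35)&(P[:,0]<.7)][:,2]),4))
    near=lambda c,rr:P[np.hypot(P[:,0]-c[0],P[:,1]-c[1])<rr]
    p=near((.549,-.106),.07);f=p[(p[:,2]>.015)&(p[:,2]<.035)];b=p[(p[:,2]>.052)&(p[:,2]<.075)]
    c,w,a=cv2.minAreaRect(b[:,:2].astype(np.float32));e=cv2.minEnclosingCircle(f[:,:2].astype(np.float32))
    d=b[:,:2]-b[:,:2].mean(0);v=np.linalg.svd(d,full_matrices=False)[2][0]
    print(" flange",len(f),e,"bar",len(b),c,w,a,"mean",b.mean(0),"dir deg",np.degrees(np.arctan2(v[1],v[0])),"zmed",np.median(b[:,2]))
    p=near((.472,-.328),.075);k=p[(p[:,2]>.07)&(p[:,2]<.086)]
    def rs(q):return np.maximum(0,abs(np.hypot(k[:,0]-q[0],k[:,1]-q[1])-.048)-.002)
    s=least_squares(rs,[.472,-.328],loss="soft_l1",f_scale=.003).x
    print(" tub",len(k),s,cv2.minEnclosingCircle(k[:,:2].astype(np.float32)),"high",np.round(p[p[:,2]>.088][:,:3].tolist(),3)[::4].tolist())
a=cv2.imread("pics/scene.png")[130:280,100:300];b=cv2.imread("pics/top.png")[170:290,270:470]
cv2.imwrite("pics/c.png",np.vstack([cv2.resize(a,(400,300),interpolation=2),cv2.resize(b,(400,240),interpolation=2)]))
E
```

```text
scene table z 0.0005
 flange 934 ((0.5486427545547485, -0.10861425846815109), 0.05420830100774765) bar 210 (0.5486361384391785, -0.1080574095249176) (0.06040044128894806, 0.020710414275527) 72.42701721191406 mean [ 0.55167938 -0.10664923  0.06119746] dir deg 74.16595516119732 zmed 0.062386460900371865
 tub 388 [ 0.4727149  -0.32791364] ((0.4714789092540741, -0.32887428998947144), 0.062410805374383926) high [[0.416, -0.353, 0.094], [0.419, -0.341, 0.098], [0.422, -0.351, 0.097], [0.419, -0.342, 0.094], [0.425, -0.353, 0.096], [0.421, -0.345, 0.092], [0.428, -0.352, 0.096], [0.424, -0.344, 0.092], [0.443, -0.277, 0.093], [0.449, -0.277, 0.095], [0.452, -0.276, 0.096], [0.456, -0.275, 0.096], [0.459, -0.275, 0.096], [0.461, -0.277, 0.094], [0.461, -0.276, 0.09], [0.481, -0.381, 0.093], [0.482, -0.379, 0.091], [0.488, -0.378, 0.095], [0.492, -0.38, 0.096], [0.495, -0.381, 0.095], [0.498, -0.383, 0.094], [0.494, -0.375, 0.091], [0.497, -0.378, 0.09], [0.518, -0.302, 0.096], [0.522, -0.306, 0.097], [0.525, -0.318, 0.096], [0.524, -0.308, 0.096], [0.522, -0.299, 0.095], [0.526, -0.311, 0.09
[... 616 characters left out ...]
.311, 0.093], [0.522, -0.302, 0.09], [0.523, -0.312, 0.091], [0.52, -0.303, 0.095], [0.517, -0.299, 0.093], [0.502, -0.379, 0.089], [0.496, -0.372, 0.093], [0.494, -0.373, 0.09], [0.494, -0.383, 0.093], [0.491, -0.38, 0.095], [0.489, -0.381, 0.091], [0.486, -0.379, 0.095], [0.484, -0.381, 0.088], [0.461, -0.274, 0.095], [0.458, -0.275, 0.089], [0.456, -0.271, 0.098], [0.453, -0.269, 0.095], [0.454, -0.279, 0.091], [0.451, -0.276, 0.094], [0.449, -0.279, 0.094], [0.446, -0.278, 0.097], [0.443, -0.279, 0.092], [0.422, -0.343, 0.092], [0.423, -0.352, 0.097], [0.42, -0.343, 0.093], [0.42, -0.353, 0.094], [0.417, -0.341, 0.09], [0.418, -0.35, 0.094], [0.415, -0.341, 0.089], [0.412, -0.341, 0.09]]
```

View pics/c.png

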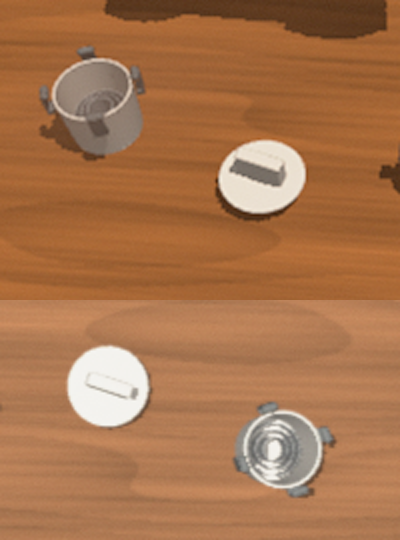

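View pics/scene.png

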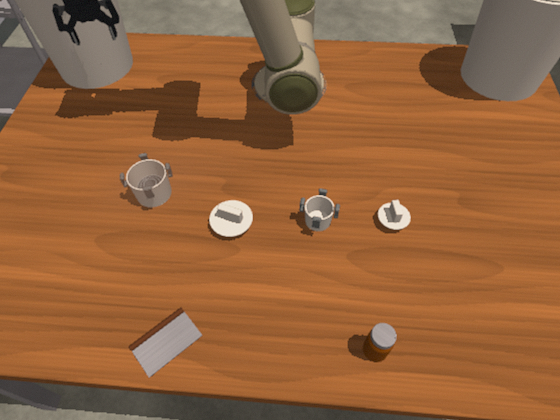

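```bash
cat > mv.py <<'E'
from h import *
def to(p,yaw_bar=None):
    s=r.get_state();T=rot(s["orientation"]);print("t",s["clock"],"TCP",np.round(s["eef_pos"],4),"j6",np.round(s["joint_pos"][5],3))
    print("d mm",np.round(T.T@(np.array(p)-s["eef_pos"])*1000,1))
    if yaw_bar is not None:
        b=np.radians(yaw_bar)
        for k in(0,np.pi):
            x=np.array([np.cos(b+k),np.sin(b+k),0]);z=np.array([0,0,-1.]);W=np.c_[x,np.cross(z,x),z]
            print("dr",np.round(R.from_matrix(T.T@W).as_rotvec(),4))
    print(np.round(T,3).tolist(),s["wrist_force"],s["grip_width"])
E
python3 -c "
from mv import *
to([.5493,-.107,.15],74.2);to([.5493,-.107,.042])"
```

```text
t 0.9 TCP [ 0.166  -0.4981  0.2393] j6 -0.223
d mm [ 487.3 -249.8   89.3]
dr [ 0.      0.     -0.9732]
dr [ 0.     -0.      2.1684]
[[0.949, 0.316, -0.0], [0.316, -0.949, -0.0], [-0.0, 0.0, -1.0]] [-0.43192599 -0.34385867  0.35742978] 0.0852163139545947
t 0.9 TCP [ 0.166  -0.4981  0.2393] j6 -0.223
d mm [ 487.3 -249.8  197.3]
[[0.949, 0.316, -0.0], [0.316, -0.949, -0.0], [-0.0, 0.0, -1.0]] [-0.43192599 -0.34385867  0.35742978] 0.0852163139545947
```

Request:
{"method": "play_rows", "body": {
  "plan": [
    {"delta_pos":[487,-250,60],"dr":[0,0,-0.973],"gripper":60},
    {"delta_pos":[487,-250,60],"dr":[0,0,-0.973],"gripper":60},
    {"delta_pos":[487,-250,60],"dr":[0,0,-0.973],"gripper":60},
    {"delta_pos":[487,-250,60],"dr":[0,0,-0.973],"gripper":60},
    {"delta_pos":[487,-250,60],"dr":[0,0,-0.973],"gripper":60},
    {"delta_pos":[487,-250,60],"dr":[0,0,-0.973],"gripper":60},
    {"delta_pos":[487,-250,60],"dr":[0,0,-0.973],"gripper":60},
    {"delta_pos":[487,-250,60],"dr":[0,0,-0.973],"gripper":60},
    {"delta_pos":[487,-250,60],"dr":[0,0,-0.973],"gripper":60},
    {"delta_pos":[487,-250,60],"dr":[0,0,-0.973],"gripper":60},
    {"delta_pos":[487,-250,60],"dr":[0,0,-0.973],"gripper":60},
    {"delta_pos":[487,-250,60],"dr":[0,0,-0.973],"gripper":60}
  ]
}}

```text
clock: 2.1
eef_pos: [0.5511, -0.1027, 0.1782]
orientation: [-0.001, 0.796, 0.605, 0.0]
wrist_force: [-0.5, -1.5, 0.6]
grip_width: 0.0513
gripper_force: 0.0
```

```bash
python3 -c "
from mv import *
to([.5493,-.107,.042],74.2)"
```

```text
t 2.1 TCP [ 0.5511 -0.1027  0.1782] j6 -0.123
d mm [ -4.8  -0.5 136.2]
dr [-0.0007 -0.0011  0.0051]
dr [ 1.7000e-03 -1.1000e-03 -3.1365e+00]
[[0.267, 0.964, -0.0], [0.964, -0.267, 0.001], [0.001, -0.001, -1.0]] [-0.47179018 -1.47487259  0.62135041] 0.051332797355226396
```

Request:
{"method": "play_rows", "body": {
  "plan": [
    {"delta_pos":[0,0,40],"dr":[0,0,0],"gripper":60},
    {"delta_pos":[0,0,80],"dr":[0,0,0],"gripper":60},
    {"delta_pos":[0,0,105],"dr":[0,0,0],"gripper":60},
    {"delta_pos":[0,0,105],"dr":[0,0,0],"gripper":60},
    {"delta_pos":[0,0,105],"dr":[0,0,0],"gripper":60}
  ]
}}

```text
clock: 2.6
eef_pos: [0.5492, -0.1074, 0.0753]
orientation: [0.0, 0.798, 0.603, 0.0]
wrist_force: [0.8, 0.1, 1.4]
grip_width: 0.0513
gripper_force: 0.0
```

```bash
python3 -c "
from mv import *
to([.5493,-.107,.042],74.2)
s=viewer.snapshot('scene');cv2.imwrite('pics/g.png',cv2.resize(s['pixels'][120:270,150:310,::-1],(640,600),interpolation=2))"
```

```text
t 2.6 TCP [ 0.5492 -0.1074  0.0753] j6 -0.126
d mm [ 0.4 -0.1 33.2]
dr [ 0.0008  0.0002 -0.0006]
dr [ 2.000e-04 -1.300e-03  3.141e+00]
[[0.273, 0.962, 0.001], [0.962, -0.273, -0.0], [-0.0, 0.001, -1.0]] [0.78978677 0.0625603  1.35226268] 0.05133923130813162
```

View pics/g.png

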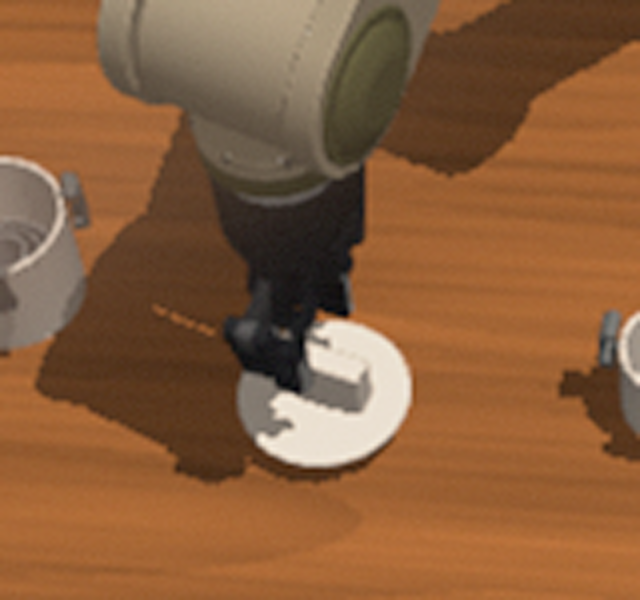

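The jaws (crop about 290,350) hang over and straddle the bar (340,380), and the lid is undisturbed. I'll lower and close.

Request:
{"method": "play_rows", "body": {
  "plan": [
    {"delta_pos":[0,0,20],"dr":[0,0,0],"gripper":60},
    {"delta_pos":[0,0,32],"dr":[0,0,0],"gripper":60},
    {"delta_pos":[0,0,32],"dr":[0,0,0],"gripper":60},
    {"delta_pos":[0,0,32],"dr":[0,0,0],"gripper":0},
    {"delta_pos":[0,0,32],"dr":[0,0,0],"gripper":0},
    {"delta_pos":[0,0,32],"dr":[0,0,0],"gripper":0},
    {"delta_pos":[0,0,32],"dr":[0,0,0],"gripper":0},
    {"delta_pos":[0,0,32],"dr":[0,0,0],"gripper":0},
    {"delta_pos":[0,0,32],"dr":[0,0,0],"gripper":0},
    {"delta_pos":[0,0,32],"dr":[0,0,0],"gripper":0}
  ]
}}

```text
clock: 3.65
eef_pos: [0.5497, -0.1071, 0.0434]
orientation: [0.001, 0.798, 0.603, 0.001]
wrist_force: [-0.0, -0.6, 7.9]
grip_width: 0.0172
gripper_force: 59.5
```

Request:
{"method": "play_rows", "body": {
  "plan": [
    {"delta_pos":[0,0,-30],"dr":[0,0,0],"gripper":0},
    {"delta_pos":[0,0,-70],"dr":[0,0,0],"gripper":0},
    {"delta_pos":[0,0,-110],"dr":[0,0,0],"gripper":0},
    {"delta_pos":[0,0,-130],"dr":[0,0,0],"gripper":0},
    {"delta_pos":[0,0,-130],"dr":[0,0,0],"gripper":0},
    {"delta_pos":[0,0,-130],"dr":[0,0,0],"gripper":0}
  ]
}}

```text
clock: 4.25
eef_pos: [0.5486, -0.1067, 0.1716]
orientation: [-0.0, 0.798, 0.603, -0.0]
wrist_force: [0.1, 0.3, -1.0]
grip_width: 0.0172
gripper_force: 58.7
```

```bash
python3 -c "
from mv import *
to([.4725,-.3265,.172])
s=viewer.snapshot('scene');cv2.imwrite('pics/g2.png',cv2.resize(s['pixels'][80:230,130:290,::-1],(640,600),interpolation=2))
for n in ('scene','top'):
  s=viewer.snapshot(n);P=cloud(s).reshape(-1,3)
  p=P[(np.hypot(P[:,0]-.55,P[:,1]+.107)<.075)&(P[:,2]>.1)&(P[:,2]<.165)];f=p[(p[:,2]>.13)&(p[:,2]<.142)]
  e=cv2.minEnclosingCircle(f[:,:2].astype(np.float32));A=np.c_[f[:,:2]-e[0],np.ones(len(f))];print(n,len(f),e,np.linalg.lstsq(A,f[:,2],rcond=None)[0],np.histogram(p[:,2],bins=np.arange(.1,.166,.005))[0])
"
```

```text
t 4.25 TCP [ 0.5486 -0.1067  0.1716] j6 -0.126
d mm [-232.2  -13.3   -0.4]
[[0.272, 0.962, -0.001], [0.962, -0.272, 0.0], [0.0, -0.001, -1.0]] [ 0.07637882  0.34758779 -0.9970685 ] 0.017220953700941132
scene 0 ((0.0, 0.0), 0.0) [0. 0. 0.] [  0   0   0   0   0   0   0   0   0  18 847  72  22]
top 0 ((0.0, 0.0), 0.0) [0. 0. 0.] [  0   0   0   0   0   0   0   0   0  71 102  23   0]
```

View pics/g2.png

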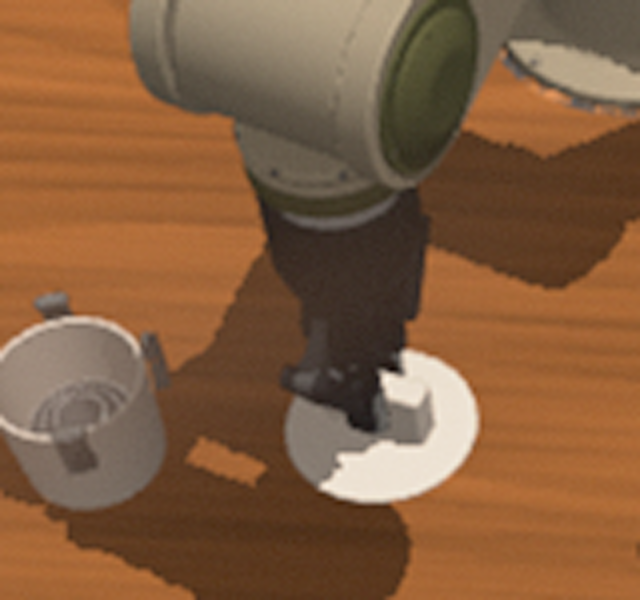

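The lid hangs level in the jaws (flange centre about 380,430) and is clear of the tub (80,410). I'll move it over the tub.

Request:
{"method": "play_rows", "body": {
  "plan": [
    {"delta_pos":[-40,-2,0],"dr":[0,0,0],"gripper":0},
    {"delta_pos":[-80,-5,0],"dr":[0,0,0],"gripper":0},
    {"delta_pos":[-120,-7,0],"dr":[0,0,0],"gripper":0},
    {"delta_pos":[-160,-9,0],"dr":[0,0,0],"gripper":0},
    {"delta_pos":[-195,-11,0],"dr":[0,0,0],"gripper":0},
    {"delta_pos":[-220,-13,0],"dr":[0,0,0],"gripper":0},
    {"delta_pos":[-232,-13,0],"dr":[0,0,0],"gripper":0},
    {"delta_pos":[-232,-13,0],"dr":[0,0,0],"gripper":0},
    {"delta_pos":[-232,-13,0],"dr":[0,0,0],"gripper":0},
    {"delta_pos":[-232,-13,0],"dr":[0,0,0],"gripper":0}
  ]
}}

```text
clock: 5.4
eef_pos: [0.4738, -0.3253, 0.1722]
orientation: [-0.0, 0.797, 0.604, 0.0]
wrist_force: [0.1, -0.4, -0.6]
grip_width: 0.0174
gripper_force: 58.7
```

```bash
python3 -c "
from mv import *
from scipy.optimize import least_squares
to([.4725,-.3265,.172],74.2)
for n in ('scene','top'):
  s=viewer.snapshot(n);P=cloud(s).reshape(-1,3)
  p=P[(np.hypot(P[:,0]-.4725,P[:,1]+.3265)<.075)];f=p[(p[:,2]>.144)&(p[:,2]<.158)]
  e=cv2.minEnclosingCircle(f[:,:2].astype(np.float32));A=np.c_[f[:,:2]-e[0],np.ones(len(f))];print(n,len(f),e,np.linalg.lstsq(A,f[:,2],rcond=None)[0])
  cl=p[(p[:,2]>.086)&(p[:,2]<.1)];print('clips',len(cl),np.round(cl[:,:2].min(0),3),np.round(cl[:,:2].max(0),3))
cv2.imwrite('pics/g3.png',cv2.resize(viewer.snapshot('scene')['pixels'][80:230,70:230,::-1],(640,600),interpolation=2))
"
```

```text
t 5.4 TCP [ 0.4738 -0.3253  0.1722] j6 -0.531
d mm [-1.5 -0.9  0.2]
dr [-0.0003 -0.0004  0.0013]
dr [ 6.0000e-04 -4.0000e-04 -3.1403e+00]
[[0.271, 0.963, -0.0], [0.963, -0.271, 0.0], [0.0, -0.0, -1.0]] [ 0.09868234 -0.3714972  -0.55853921] 0.017404047066094837
scene 829 ((0.47302037477493286, -0.3265118896961212), 0.0546647384762764) [0.00406879 0.00343161 0.15404864]
clips 112 [ 0.444 -0.386] [ 0.531 -0.268]
top 309 ((0.4911256432533264, -0.3021208345890045), 0.044320885092020035) [ 0.00869831 -0.00622402  0.15228922]
clips 61 [ 0.443 -0.317] [ 0.53  -0.267]
```

View pics/g3.png

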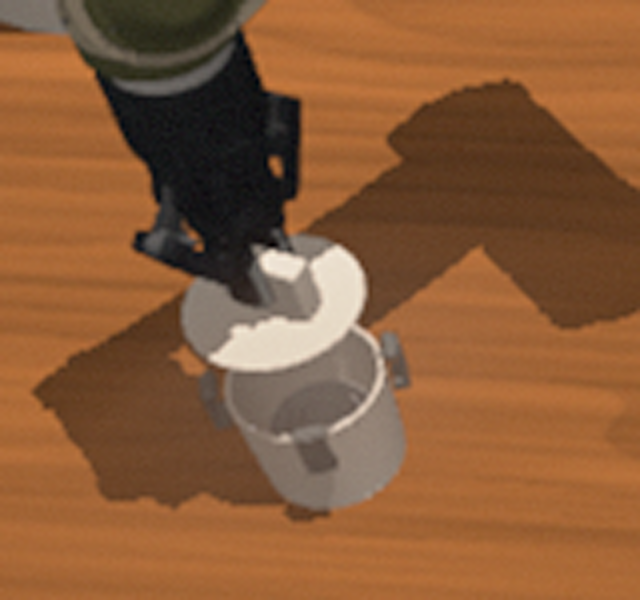

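Scene picture: the lid (crop 275,300) is level above the tub mouth (305,390). The lid is off by about 1 mm in x and y, so I'll correct that while lowering.

Request:
{"method": "play_rows", "body": {
  "plan": [
    {"delta_pos":[-1,-1,15],"dr":[0,0,0],"gripper":0},
    {"delta_pos":[-1,-1,30],"dr":[0,0,0],"gripper":0},
    {"delta_pos":[-1,-1,42],"dr":[0,0,0],"gripper":0},
    {"delta_pos":[-1,-1,50],"dr":[0,0,0],"gripper":0},
    {"delta_pos":[-1,-1,55],"dr":[0,0,0],"gripper":0},
    {"delta_pos":[-1,-1,55],"dr":[0,0,0],"gripper":0},
    {"delta_pos":[-1,-1,55],"dr":[0,0,0],"gripper":0}
  ]
}}

```text
clock: 6.25
eef_pos: [0.4722, -0.3274, 0.1177]
orientation: [0.0, 0.798, 0.603, 0.0]
wrist_force: [-0.1, -0.5, -1.0]
grip_width: 0.0167
gripper_force: 58.7
```

```bash
python3 -c "
from mv import *
to([.4725,-.3265,.1054])
cv2.imwrite('pics/g4.png',cv2.resize(viewer.snapshot('scene')['pixels'][80:230,70:230,::-1],(640,600),interpolation=2))
"
```

```text
t 6.25 TCP [ 0.4722 -0.3274  0.1177] j6 -0.534
d mm [ 0.9  0.  12.3]
[[0.272, 0.962, 0.001], [0.962, -0.272, -0.001], [-0.0, 0.001, -1.0]] [-0.08713447 -0.49204412 -0.95286197] 0.016720990363338902
```

View pics/g4.png

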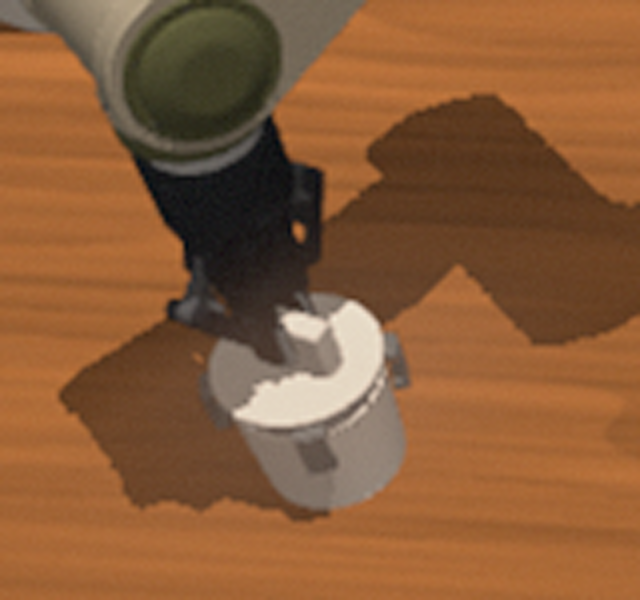

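The lid (crop 300,360) is centred between the clips (215,400), (318,450) and (397,360), just above them, with no contact force. I'll press straight down.

Request:
{"method": "play_rows", "body": {
  "plan": [
    {"delta_pos":[0,0,2],"dr":[0,0,0],"gripper":0},
    {"delta_pos":[0,0,4],"dr":[0,0,0],"gripper":0},
    {"delta_pos":[0,0,6],"dr":[0,0,0],"gripper":0},
    {"delta_pos":[0,0,7],"dr":[0,0,0],"gripper":0},
    {"delta_pos":[0,0,8],"dr":[0,0,0],"gripper":0},
    {"delta_pos":[0,0,8],"dr":[0,0,0],"gripper":0},
    {"delta_pos":[0,0,8],"dr":[0,0,0],"gripper":0}
  ]
}}

```text
clock: 7.0
eef_pos: [0.472, -0.3275, 0.1095]
orientation: [0.0, 0.798, 0.603, -0.0]
wrist_force: [-0.1, -1.3, 2.2]
grip_width: 0.0171
gripper_force: 59.1
```

Request:
{"method": "play_rows", "body": {
  "plan": [
    {"delta_pos":[0,0,1],"dr":[0,0,0],"gripper":0},
    {"delta_pos":[0,0,2],"dr":[0,0,0],"gripper":0},
    {"delta_pos":[0,0,3],"dr":[0,0,0],"gripper":0},
    {"delta_pos":[0,0,4],"dr":[0,0,0],"gripper":0},
    {"delta_pos":[0,0,4],"dr":[0,0,0],"gripper":0},
    {"delta_pos":[0,0,4],"dr":[0,0,0],"gripper":0}
  ]
}}

```text
clock: 7.6
eef_pos: [0.4718, -0.3271, 0.1056]
orientation: [-0.0, 0.798, 0.603, -0.0]
wrist_force: [-5.1, 0.2, 5.7]
grip_width: 0.0172
gripper_force: 59.6
```

Request:
{"method": "play_rows", "body": {
  "plan": [
    {"delta_pos":[0,0,1],"dr":[0,0,0],"gripper":0},
    {"delta_pos":[0,0,1.5],"dr":[0,0,0],"gripper":0},
    {"delta_pos":[0,0,1.5],"dr":[0,0,0],"gripper":0},
    {"delta_pos":[0,0,1.5],"dr":[0,0,0],"gripper":0}
  ]
}}

```text
clock: 8.0
eef_pos: [0.4718, -0.3272, 0.1055]
orientation: [0.0, 0.798, 0.603, -0.0]
wrist_force: [-9.6, 3.4, 16.8]
grip_width: 0.0169
gripper_force: 61.2
```

```bash
cat > ck.py <<'E'
from mv import *
s=r.get_state();print(s["wrist_force"],s["eef_pos"],s["clock"])
for n in ('scene','top'):
  s=viewer.snapshot(n);P=cloud(s).reshape(-1,3)
  p=P[(np.hypot(P[:,0]-.472,P[:,1]+.327)<.051)];f=p[(p[:,2]>.078)&(p[:,2]<.102)]
  c=np.median(f[:,:2],axis=0);A=np.c_[f[:,:2]-[.472,-.327],np.ones(len(f))]
  from numpy.linalg import lstsq
  for _ in range(3):
    q=lstsq(A,f[:,2],rcond=None)[0];k=abs(A@q-f[:,2])<.005;f=f[k];A=A[k]
  print(n,len(f),np.round(q,4))
  print(spotter.pinpoint(s,'tub_mouth')[:1],spotter.pinpoint(s,'lid_grip')[:1])
E
python3 ck.py
```

```text
[-9.5629911   3.44953843 16.83687518] [ 0.47184541 -0.32719407  0.10552059] 8.0
scene 652 [0.0006 0.0056 0.0876]
[{'xy': [144.7, 171.3], 'p': 0.69}] [{'xy': [138.0, 164.8], 'p': 0.7}]
top 197 [-0.0132 -0.0274  0.0867]
[] [{'xy': [415.7, 245.7], 'p': 0.74}]
```

Request:
{"method": "play_rows", "body": {
  "plan": [
    {"delta_pos":[0,0,1],"dr":[0,0,0],"gripper":0},
    {"delta_pos":[0,0,1],"dr":[0,0,0],"gripper":0},
    {"delta_pos":[0,0,-1],"dr":[0,0,0],"gripper":0},
    {"delta_pos":[0,0,-1.5],"dr":[0,0,0],"gripper":0},
    {"delta_pos":[0,0,-1.5],"dr":[0,0,0],"gripper":50},
    {"delta_pos":[0,0,-1.5],"dr":[0,0,0],"gripper":50},
    {"delta_pos":[0,0,-1.5],"dr":[0,0,0],"gripper":50},
    {"delta_pos":[0,0,-1.5],"dr":[0,0,0],"gripper":50},
    {"delta_pos":[0,0,-1.5],"dr":[0,0,0],"gripper":50}
  ]
}}

```text
clock: 9.2
eef_pos: [0.4721, -0.3272, 0.1052]
orientation: [-0.0, 0.798, 0.603, 0.0]
wrist_force: [0.8, -0.1, -0.3]
grip_width: 0.0426
gripper_force: 0.0
```

Request:
{"method": "play_rows", "body": {
  "plan": [
    {"delta_pos":[0,0,-20],"dr":[0,0,0],"gripper":50},
    {"delta_pos":[0,0,-50],"dr":[0,0,0],"gripper":50},
    {"delta_pos":[0,0,-100],"dr":[0,0,0],"gripper":50},
    {"delta_pos":[100,0,-150],"dr":[0,0,0],"gripper":50},
    {"delta_pos":[150,0,-150],"dr":[0,0,0],"gripper":50},
    {"delta_pos":[200,0,-150],"dr":[0,0,0],"gripper":50},
    {"delta_pos":[200,0,-150],"dr":[0,0,0],"gripper":50},
    {"delta_pos":[200,0,-150],"dr":[0,0,0],"gripper":50}
  ]
}}

```text
clock: 10.0
eef_pos: [0.5275, -0.1305, 0.2565]
orientation: [0.001, 0.796, 0.605, 0.001]
wrist_force: [-0.3, -1.0, 0.2]
grip_width: 0.0429
gripper_force: 0.0
```

```bash
python3 ck.py; python3 -c "
from h import *
cv2.imwrite('pics/g5.png',cv2.resize(viewer.snapshot('scene')['pixels'][120:240,90:250,::-1],(800,600),interpolation=2))"
```

```text
[-0.2991647  -1.04055372  0.19267813] [ 0.52751408 -0.13051395  0.25645493] 10.0
scene 706 [-0.0015 -0.0015  0.0876]
[{'xy': [140.5, 165.0], 'p': 0.74}] [{'xy': [138.0, 164.7], 'p': 0.73}]
top 968 [0.0041 0.0111 0.0858]
[] [{'xy': [416.5, 246.8], 'p': 0.85}]
```

View pics/g5.png

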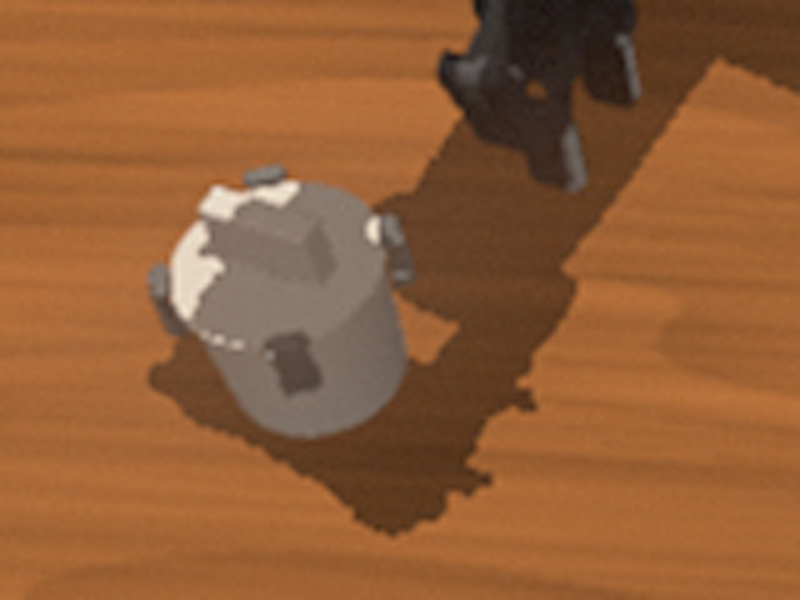

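The lid (crop 280,260) is flat on the tub. All four clips stand over its edge, at (265,175), (395,250), (295,362) and (160,295). The flange top is at about 87 mm, which is the home height, and the gripper is clear.

```bash
python3 -c "
from h import *
print(workorder.hand_in())"
```

```text
the job is handed in; nothing more can be done
None
```

The larger lid is on the larger tub with all four clips over its edge, the tub is upright, the smaller tub and lid were never touched, and the job was handed in at about 10 s; no verdict came back.

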